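Tip the standing carton into the labelling spot

TASK

The shut kraft carton standing on edge beside the black tape rectangle has to lie flat on a broad face, wholly inside that rectangle, ready for its label. Push low with the fingers to slide it, still standing, until its foot is over the tape line and a few centimetres into the rectangle, let it stand there a moment, then push it high so that it tips over into the rectangle. Do not lift or carry it, and leave the jar, the label roll and the tag pack where they are.

Things in the scene. Friction and masses are not known exactly. Their poses are not given: they have to be found in the camera images.
- outline: Rectangle of flat black tape on the bench (no height to catch on). Tape 12 mm wide; clear inside 220 mm along the rectangle's own x and 280 mm along its y. Origin at its centre on the bench top, z up. Its x runs roughly sideways over the bench (world y). The carton stands outside one of its two long sides (about +x or -x of this frame, it varies), the jar outside the long side across from it.
- carton: Plain shut brown kraft carton, filled, 0.2 to 0.5 kg, standing on its long narrow side: 69 mm thick along its own x, 210 wide along y, 152 tall along z. The broad faces (normal x) look towards and away from the rectangle, within about 5 degrees. Origin at the centre of the foot it stands on at the start; z up while it stands, level when it lies.
- carton_center (a point): Centre of the carton: 76 mm above the bench standing, 35 mm lying flat. Tipped on a foot edge, the carton passes its balance at about 24 degrees, falls by itself and lies 152 mm long from that edge in the direction of the fall. Pushed lower than about 35 mm it slides; pushed at 100 mm or higher it tips.
- foot_a (a point): A corner of the carton, a fixed point on it. On the foot, at (+34.5, +105, 0) mm in the carton's frame.
- foot_b (a point): A corner of the carton, a fixed point on it. On the foot, at (+34.5, -105, 0) mm in the carton's frame.
- foot_c (a point): A corner of the carton, a fixed point on it. On the foot, at (-34.5, +105, 0) mm in the carton's frame.
- foot_d (a point): A corner of the carton, a fixed point on it. On the foot, at (-34.5, -105, 0) mm in the carton's frame.
- top_a (a point): A corner of the carton, a fixed point on it. At the top, at (+34.5, +105, 152) mm in the carton's frame.
- top_b (a point): A corner of the carton, a fixed point on it. At the top, at (+34.5, -105, 152) mm in the carton's frame.
- bead_jar: Bystander: small clear screw jar of beads with a white lid, 57 mm across, 75 mm tall, standing loose outside the rectangle across from the carton. Origin at the centre of its underside, z up.
- label_roll: Bystander: roll of white labels standing loose beyond the work, 91 mm across, 72 mm tall. Origin at the centre of its underside, z up.
- tag_pack: Bystander: loose pack of brown card tags beyond the work, 92 x 51 mm, 28 mm tall. Origin at the centre of its underside, z up.
Not all that is in view belongs to the job. What is shaped like the carton but orange is not meant.

How it is judged:
By the outcome, as a careful person would: the job done as asked, in the order asked, and still so for the second after the job is handed in, with the robot touching nothing.
It also fails if it takes over 37 s, if anything falls off the work surface, if the arm or the gripper's body presses on something with over 40 N, if the wrist force passes 120 N, or if a joint passes its speed limit or range.

ROBOT

A 6-joint arm with a two-finger parallel gripper is mounted at the origin on the work surface; the furniture and walls round the work are solid. World frame = base frame: x ahead of the robot, y to its left, z up, the work surface at z = 0. Lengths are in m, angles in degrees, forces in N, time in s.
With the tool pointing down it reaches from about 0.3 to 0.775 m from the base axis. Payload 14.6 kg.
Tool frame: the origin (TCP) lies on the centre line of the jaws, within the pads' length; the fingertips stand 25 mm ahead of it and the grasp point (between the pads) lies 6 mm ahead of it (nose_length is the distance from the TCP to the fingertips, in m); z points along the fingers, y is the line along which they close (so a half turn about z gives the same grasp; the last joint's range is limited). The gripper opens to 85 mm and grips with 20 to 120 N. Pads are 22 mm wide; open, the fingers measure 114 mm over their backs; the gripper's body (76 mm by 85 mm) begins 54 mm behind the grasp point. The pads swing forward as they close: fully open they stand 13 mm farther back than shut.
Start: joints at [66.314, 17.183, 87.147, -0, 75.671, -3.816], TCP at [0.187, 0.517, 0.256] pointing down, gripper open.
Joint ranges: [-173.82, 173.82], [-45.26, 126.66], [13.44, 144.39], [-59.66, 239.66], [0, 175.72], [-146.38, 146.38]. Speed limits (degrees/s): [127.2, 127.2, 147.25, 180, 180, 180].

INTERFACE

Orientations are given as [roll, pitch, yaw] about the fixed x, y, z axes, in that order (R = Rz(yaw) Ry(pitch) Rx(roll)).
In Python, from plant import get_state, get_image, finish_job, nose_length gives the robot as it stands. The module is installed in compiled form; this text tells all that it offers.
- The arm moves only by the tool servo_tool, never from a script. Its argument "steps" is a list of rows, each a list of 7 numbers: the closure, from -1 (fully open) to 1 (shut), then the shift along the tool's x, y, z in mm, then the turn, a rotation vector about the tool's x, y, z in degrees. A call has 1 to 5 rows; each row shifts and turns the commanded pose from where the row before left it, along the tool's axes as they then stand; what a row does not reach is not made up. A row lasts 1/12 s, in which the tool goes at most 41.7 mm and 7.16 degrees, less where a joint would pass 70% of its speed; a pose out of reach is approached as far as the arm can. A call is refused whole if a number of a shift passes 41.7 or a number of a turn 7.16, either way. A call with a gripper value outside its range is refused whole. The fingers move at their own pace and stop on an object; the grip force is fixed at half the most. Time passes only in rows, so rows that do not move let the fingers close. It gives the time, the measured TCP pose, the force, the opening and the grip force at its end, in the units of the state.
- get_state(): the state, without advancing time (a new reading comes with each control period).
- get_image(name): name is "side" or "top" or "wrist"; returns a dict with "color" (400x640x3 uint8, red, green, blue), "fovy" (degrees; the focal length in pixels is half the picture's height over the tangent of half this angle, whatever the lens; pixels are square), "cx", "cy" (the principal point, pixels), "pose" (4x4, takes a point from camera to world coordinates). Camera axes: x right, y down, z forward; pixel columns grow to the right and rows downward; lengths in m; the calibration is good to about 2 mm. The wrist camera is an equidistant fisheye: a pixel r from the principal point sees the ray r / f radians off the axis. A picture is of the moment at which its call begins. There is no depth.
- finish_job(): hands the job in; it is judged then, once.
The state is a dict: "time": time; "q": joint angles; "dq": joint speeds; "effort": joint torques, N m; "ee_pos": TCP position; "orientation": TCP orientation; "wrist_force": force on the tool from outside, world axes, zero at the start; "ft_torque": the same for the moment, N m; "gripper_width": finger opening in m; "grip_force": force on a finger pad.
Only numpy, scipy, OpenCV 4.12 (cv2) and the standard library are available. Lean on these libraries where they do the work, as an engineer would, in place of code of your own. Each camera call takes 0.05 s, during which the arm holds its last target. There are 200 camera calls.

## Working session

There is one attempt and no reset: what is moved stays moved. The work goes in short steps, Python scripts to look and compute and a tool call to move; the robot and the scene stay as the last step left them, time stands still between calls to the robot, and variables do not carry over. Pictures are saved under pics/ and viewed, at most 10 in all, crops included, and the job is handed in when it is done.

Besides the shell and the picture viewer there is one more tool, called after "Request:" as a command line: name --pt "numbers of a row" for each row, then --argument value for the rest. servo_tool: Moves the arm, as the interface text tells. Its arguments: {"type":"object","properties":{"steps":{"type":"array","items":{"type":"array","items":{"type":"number"}}}},"required":["steps"]}

```bash
mkdir -p pics; cat > h.py <<'E'
import numpy as np, cv2
from plant import get_state, get_image, finish_job, nose_length
def snap(n,f=None):
    im=get_image(n)
    if f: cv2.imwrite('pics/'+f,im['color'][:,:,::-1])
    return im
def ray(im,u,v):
    f=im['color'].shape[0]/2/np.tan(np.radians(im['fovy'])/2)
    d=np.array([(u-im['cx'])/f,(v-im['cy'])/f,1.]); P=np.array(im['pose'])
    return P[:3,3],P[:3,:3]@d
def onz(im,u,v,z=0.):
    o,d=ray(im,u,v); return o+d*(z-o[2])/d[2]
def proj(im,p):
    f=im['color'].shape[0]/2/np.tan(np.radians(im['fovy'])/2)
    P=np.array(im['pose']); c=P[:3,:3].T@(np.array(p)-P[:3,3]); return c[:2]/c[2]*f+[im['cx'],im['cy']]
E
python3 - <<'E'
from h import *
a=snap('top','top0.png');b=snap('side','side0.png')
for i in(a,b): print(np.round(i['pose'],3).tolist(),i['fovy'])
s=get_state();print(s['time'],s['ee_pos'],s['orientation'],s['wrist_force'],nose_length)
E
```

```text
[[-0.017, -0.988, 0.154, 0.393], [-1.0, 0.018, 0.008, -0.131], [-0.01, -0.154, -0.988, 1.294], [0.0, 0.0, 0.0, 1.0]] 42.22539015071809
[[-0.977, -0.138, 0.16, 0.403], [-0.211, 0.643, -0.736, 0.677], [-0.002, -0.753, -0.658, 0.833], [0.0, 0.0, 0.0, 1.0]] 51.545738323436595
0.1 [0.18686405 0.51706687 0.2557465 ] [-1.79934942e+02 -4.22098851e-03  1.60129977e+02] [ 0.31844693 -0.10674876  0.15846418] 0.025
```

View pics/top0.png

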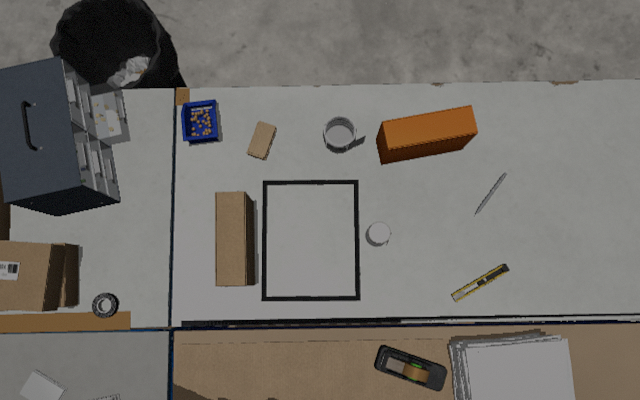

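View pics/side0.png

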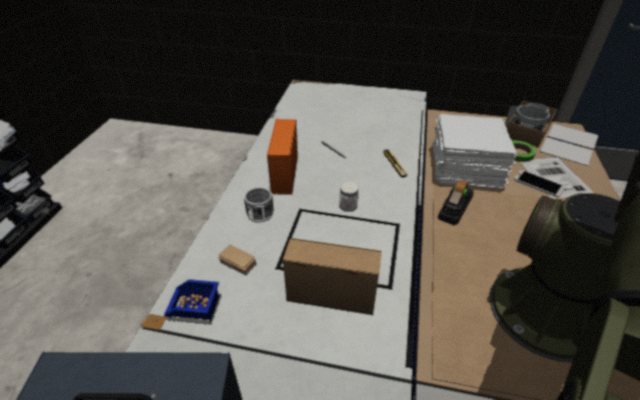

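The picture shows three carton-like things. In the top view these are the kraft carton at (235,238), the orange one at (428,135) and a labelled kraft box at the left at (25,275). The one at (235,238) fits: it is plain kraft, stands on edge beside the tape rectangle (263–359, 181–300), and has the jar across from it at (378,233). I'll measure it and confirm with a crop.

```bash
cat >> h.py <<'E'
def tape(im):
    g=im['color'].max(2); m=(g<60).astype(np.uint8)
    cs,hi=cv2.findContours(m,cv2.RETR_CCOMP,cv2.CHAIN_APPROX_NONE)
    best=max((i for i in range(len(cs)) if hi[0][i][3]>=0),key=lambda i:cv2.contourArea(cs[i]))
    return cv2.approxPolyDP(cs[best],8,True)[:,0]
def kraft(im):
    h=cv2.cvtColor(im['color'],cv2.COLOR_RGB2HSV)
    return ((h[...,0]>5)&(h[...,0]<22)&(h[...,1]>60)&(h[...,1]<190)&(h[...,2]>40)).astype(np.uint8)
def blob(im,m,u,v):
    _,l=cv2.connectedComponents(m); return (l==l[v,u]).astype(np.uint8)
E
python3 - <<'E'
from h import *
t=snap('top')
q=tape(t);print('tape px',q.tolist())
for p in q: print(onz(t,*p).round(4))
h=cv2.cvtColor(t['color'],cv2.COLOR_RGB2HSV); print(h[238,[220,230,240,247,251]].tolist())
b=blob(t,kraft(t),235,238)
c=max(cv2.findContours(b,0,1)[0],key=cv2.contourArea)
p=cv2.approxPolyDP(c,4,True)[:,0];print('carton px',p.tolist())
for k in p: print(k,onz(t,*k,.152).round(4),onz(t,*k,0).round(4))
cr=cv2.resize(t['color'][160:320,190:410],None,fx=3.5,fy=3.5)[:,:,::-1];cv2.imwrite('pics/crop.png',cr)
E
```

```text
tape px [[267, 184], [354, 184], [355, 296], [265, 296]]
[0.6563 0.003  0.    ]
[ 0.6521 -0.2186  0.    ]
[ 0.3712 -0.2131  0.    ]
[0.3749 0.0086 0.    ]
[[16, 93, 121], [17, 89, 126], [17, 88, 127], [17, 92, 39], [22, 85, 33]]
carton px [[217, 192], [216, 285], [244, 285], [245, 192]]
[217 192] [0.6092 0.0997 0.152 ] [0.638  0.1304 0.    ]
[216 285] [0.4026 0.0993 0.152 ] [0.4038 0.13   0.    ]
[244 285] [0.4015 0.038  0.152 ] [0.4027 0.0606 0.    ]
[245 192] [0.608  0.0367 0.152 ] [0.6366 0.0591 0.    ]
```

View pics/crop.png

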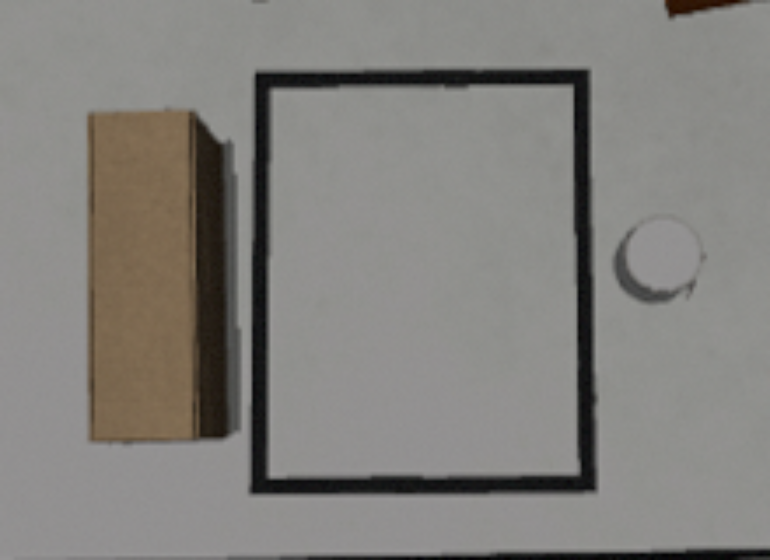

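The crop confirms it: a plain brown carton stands on edge left of the tape, and the jar is to the right at crop (658,258). The carton spans x 0.402–0.609 and y 0.034–0.103. The tape's inner edge on its side is at y≈0.006, so it needs to slide about 60 mm in −y.

First I'll travel towards it at height.

Request:
servo_tool --pt "-1 -30 -11 0 0 0 0" --pt "-1 -30 -11 0 0 0 0" --pt "-1 -30 -11 0 0 0 0" --pt "-1 -30 -11 0 0 0 0" --pt "-1 -30 -11 0 0 0 0"

```text
time: 0.57
ee_pos: [0.3102, 0.4134, 0.2561]
orientation: [-180.0, -0.0, 160.1]
wrist_force: [-0.1, 0.2, 0.8]
gripper_width: 0.0854
grip_force: 0.0
```

Request:
servo_tool --pt "-1 0 0 0 0 0 7" --pt "-1 0 0 0 0 0 7" --pt "-1 0 0 0 0 0 7" --pt "-1 0 0 0 0 0 7" --pt "-1 0 0 0 0 0 7"

```text
time: 0.98
ee_pos: [0.3093, 0.4144, 0.2561]
orientation: [-180.0, 0.0, 124.8]
wrist_force: [-0.7, -0.5, -0.1]
gripper_width: 0.0854
grip_force: 0.0
```

Request:
servo_tool --pt "-1 0 0 0 0 0 7" --pt "-1 0 0 0 0 0 7" --pt "-1 0 0 0 0 0 7" --pt "-1 0 0 0 0 0 7" --pt "-1 0 0 0 0 0 7"

```text
time: 1.4
ee_pos: [0.3093, 0.4145, 0.2561]
orientation: [-180.0, 0.0, 89.8]
wrist_force: [-0.0, 0.0, 0.0]
gripper_width: 0.0853
grip_force: 0.0
```

Request:
servo_tool --pt "-1 -27 27 0 0 0 0" --pt "-1 -27 27 0 0 0 0" --pt "-1 -27 27 0 0 0 0" --pt "-1 -27 27 0 0 0 0" --pt "-1 -27 27 0 0 0 0"

```text
time: 1.82
ee_pos: [0.4455, 0.2783, 0.2562]
orientation: [-180.0, 0.0, 90.1]
wrist_force: [0.2, 0.8, 1.0]
gripper_width: 0.0858
grip_force: 0.0
```

Request:
servo_tool --pt "-1 -27 27 0 0 0 0" --pt "-1 -27 27 0 0 0 0" --pt "-1 0 8 0 0 0 0" --pt "-1 0 0 0 0 -7 0" --pt "-1 0 0 0 0 -7 0"

```text
time: 2.23
ee_pos: [0.5077, 0.2244, 0.2568]
orientation: [179.9, 14.3, 89.9]
wrist_force: [-0.3, -0.2, 0.3]
gripper_width: 0.0853
grip_force: 0.0
```

Request:
servo_tool --pt "-1 0 0 0 0 -7 0" --pt "-1 0 0 0 0 -7 0" --pt "-1 0 0 0 0 -7 0" --pt "-1 0 0 0 0 0 0"

```text
time: 2.57
ee_pos: [0.506, 0.2275, 0.2542]
orientation: [-179.8, 35.5, 90.4]
wrist_force: [-0.2, -0.8, -0.4]
gripper_width: 0.0857
grip_force: 0.0
```

Request:
servo_tool --pt "-1 11 0 30 0 0 0" --pt "-1 11 0 30 0 0 0" --pt "-1 11 0 30 0 0 0" --pt "-1 11 0 30 0 0 0" --pt "-1 11 0 30 0 0 0"

```text
time: 2.98
ee_pos: [0.5066, 0.1846, 0.1006]
orientation: [180.0, 34.8, 90.1]
wrist_force: [0.3, -0.1, 0.1]
gripper_width: 0.0854
grip_force: 0.0
```

```bash
python3 - <<'E'
from h import *
s=snap('side');st=get_state();print(st['ee_pos'],st['orientation'],st['q'])
w=snap('wrist')
cv2.imwrite('pics/s1.png',np.vstack([cv2.resize(s['color'][150:350,200:520],(448,280)),cv2.resize(w['color'],(448,280))])[:,:,::-1])
E
```

```text
[0.50457351 0.18235577 0.09488689] [-179.49984252   35.00014627   90.30265991] [ 27.83123883  35.81916706  89.19121084 -31.37572831  75.73038024
  41.26324429]
```

View pics/s1.png

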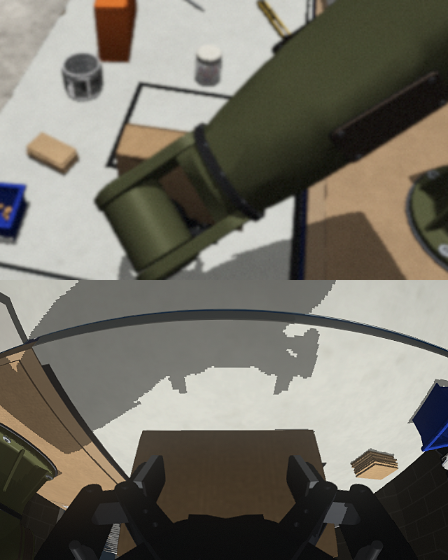

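The wrist view shows both fingers squarely facing the carton's broad face, which is centred between them. The arm is clear of everything else. I'll lower the fingers to pushing height.

Request:
servo_tool --pt "-1 4 0 17 0 0 0" --pt "-1 4 0 17 0 0 0" --pt "-1 3 0 17 0 0 0" --pt "-1 2 0 14 0 0 0" --pt "-1 0 0 0 0 0 0"

```text
time: 3.5
ee_pos: [0.5067, 0.1578, 0.041]
orientation: [-179.9, 35.0, 90.1]
wrist_force: [-0.3, -0.3, -0.7]
gripper_width: 0.0854
grip_force: 0.0
```

Request:
servo_tool --pt "-1 -2 0 5 0 0 0" --pt "-1 -3 0 5 0 0 0" --pt "-1 -3 0 5 0 0 0" --pt "-1 -4 0 3 0 0 0" --pt "-1 -4 0 3 0 0 0"

```text
time: 3.92
ee_pos: [0.5071, 0.1328, 0.0336]
orientation: [180.0, 35.0, 90.1]
wrist_force: [-0.0, -0.1, 0.1]
gripper_width: 0.0855
grip_force: 0.0
```

Request:
servo_tool --pt "-1 -4 0 3 0 0 0" --pt "-1 -4 0 3 0 0 0" --pt "-1 0 0 0 0 0 0"

```text
time: 4.17
ee_pos: [0.507, 0.1224, 0.0329]
orientation: [-180.0, 35.0, 90.1]
wrist_force: [-0.7, -0.1, 0.3]
gripper_width: 0.0854
grip_force: 0.0
```

Request:
servo_tool --pt "-1 -4 0 3 0 0 0" --pt "-1 -4 0 3 0 0 0" --pt "-1 -4 0 3 0 0 0" --pt "-1 -4 0 2.5 0 0 0"

```text
time: 4.5
ee_pos: [0.5071, 0.1032, 0.0327]
orientation: [180.0, 35.0, 90.1]
wrist_force: [-0.3, 2.4, 0.5]
gripper_width: 0.0855
grip_force: 0.9
```

Request:
servo_tool --pt "-1 -4 0 3 0 0 0" --pt "-1 -4 0 3 0 0 0" --pt "-1 -4 0 2.5 0 0 0" --pt "-1 -4 0 3 0 0 0"

```text
time: 4.83
ee_pos: [0.5071, 0.0834, 0.0324]
orientation: [-180.0, 35.0, 90.1]
wrist_force: [0.1, 4.6, 3.6]
gripper_width: 0.0854
grip_force: 2.2
```

```bash
python3 - <<'E'
from h import *
t=snap('top','top1.png')
m=kraft(t);c=max((c for c in cv2.findContours(m[150:300,200:300].copy(),0,1)[0]),key=cv2.contourArea)+[200,150]
p=cv2.approxPolyDP(c,4,True)[:,0]
for k in p: print(k,onz(t,*k,.152).round(4))
E
```

```text
[232 192] [0.6085 0.0659 0.152 ]
[230 284] [0.4042 0.0686 0.152 ]
[266 284] [ 0.4028 -0.0101  0.152 ]
[263 194] [ 0.6027 -0.0038  0.152 ]
```

View pics/top1.png

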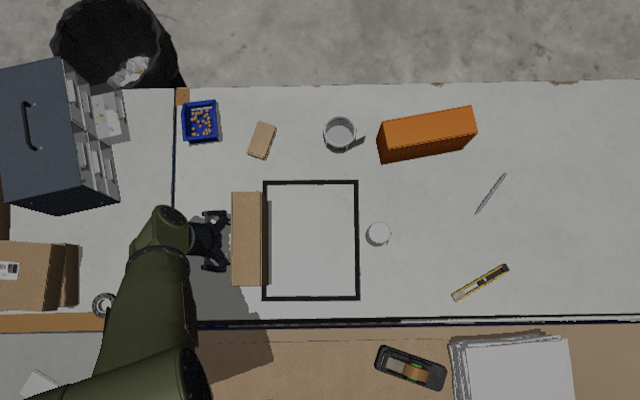

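The carton is still standing upright with its leading edge over the tape line, top edge px 232–266. It has moved about 32 mm and needs roughly 26 mm more.

Request:
servo_tool --pt "-1 -4 0 3 0 0 0" --pt "-1 -4 0 2.5 0 0 0" --pt "-1 -4 0 3 0 0 0" --pt "-1 -4 0 3 0 0 0" --pt "-1 -4 0 2.5 0 0 0"

```text
time: 5.3
ee_pos: [0.5071, 0.0589, 0.0323]
orientation: [-180.0, 35.0, 90.1]
wrist_force: [-0.4, 1.7, -0.2]
gripper_width: 0.0856
grip_force: 0.8
```

Request:
servo_tool --pt "-1 -2 0 1 0 0 0" --pt "-1 0 0 0 0 0 0" --pt "-1 8 0 -6 0 0 0" --pt "-1 16 0 -12 0 0 0" --pt "-1 0 0 0 0 0 0"

```text
time: 5.72
ee_pos: [0.5072, 0.0899, 0.0338]
orientation: [180.0, 35.0, 90.2]
wrist_force: [0.7, 0.4, 0.2]
gripper_width: 0.0854
grip_force: 0.0
```

```bash
python3 - <<'E'
from h import *
t=snap('top','top2.png')
h=cv2.cvtColor(t['color'],cv2.COLOR_RGB2HSV);print(h[240,235:285].tolist())
m=kraft(t)*(h[...,2]>70).astype(np.uint8);c=max((c for c in cv2.findContours(m[150:300,200:300].copy(),0,1)[0]),key=cv2.contourArea)+[200,150]
p=cv2.boxPoints(cv2.minAreaRect(c));print(p)
for k in p: print(k,onz(t,*k,.152).round(4))
s=snap('side','side2.png')
E
```

```text
[[23, 6, 158], [30, 3, 157], [40, 5, 158], [30, 3, 158], [20, 5, 159], [40, 5, 159], [30, 3, 159], [12, 8, 156], [16, 67, 125], [15, 99, 95], [17, 88, 136], [16, 85, 132], [16, 86, 134], [17, 85, 135], [16, 88, 134], [17, 89, 135], [16, 88, 136], [16, 84, 137], [17, 91, 137], [16, 89, 134], [16, 86, 134], [16, 89, 134], [16, 89, 134], [16, 86, 136], [16, 86, 136], [17, 87, 137], [16, 89, 138], [16, 87, 137], [16, 89, 135], [16, 86, 136], [16, 87, 135], [18, 86, 136], [17, 89, 135], [16, 89, 138], [17, 88, 142], [17, 87, 141], [16, 89, 132], [17, 94, 114], [16, 85, 138], [15, 120, 34], [11, 95, 51], [17, 104, 49], [11, 105, 34], [18, 73, 42], [15, 14, 72], [30, 3, 93], [30, 6, 89], [30, 2, 114], [0, 5, 165], [30, 3, 159]]
[[243. 191.]
 [273. 191.]
 [273. 285.]
 [243. 285.]]
[243. 191.] [0.6104 0.0412 0.152 ]
[273. 191.] [ 0.6091 -0.0262  0.152 ]
[273. 285.] [ 0.4004 -0.0254  0.152 ]
[243. 285.] [0.4015 0.0402 0.152 ]
```

View pics/side2.png

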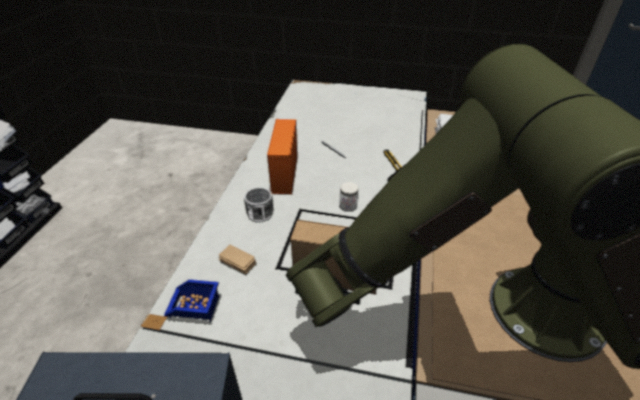

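It stands upright and is now at rest, with the rear face at y≈0.042 and the leading edge at −0.027. That is 33 mm inside the tape, and x spans 0.401–0.610. The side view shows nothing else disturbed. I'll raise the tool while the carton stands.

Request:
servo_tool --pt "-1 -14 0 -20 0 0 0" --pt "-1 -14 0 -20 0 0 0" --pt "-1 -14 0 -20 0 0 0" --pt "-1 -14 0 -20 0 0 0" --pt "-1 0 0 0 0 0 0"

```text
time: 6.23
ee_pos: [0.5085, 0.0874, 0.1355]
orientation: [179.6, 34.9, 89.9]
wrist_force: [0.5, 0.7, 0.7]
gripper_width: 0.0852
grip_force: 0.0
```

Request:
servo_tool --pt "-1 0 0 0 0 0 0" --pt "-1 0 0 0 0 0 0" --pt "-1 0 0 0 0 0 0" --pt "-1 0 0 0 0 0 0" --pt "-1 0 0 0 0 0 0"

```text
time: 6.65
ee_pos: [0.5068, 0.0871, 0.1305]
orientation: [-179.9, 35.0, 90.2]
wrist_force: [0.7, 0.6, -0.7]
gripper_width: 0.0851
grip_force: 0.0
```

Request:
servo_tool --pt "-1 -7 0 5 0 0 0" --pt "-1 -7 0 5 0 0 0" --pt "-1 -7 0 5 0 0 0" --pt "-1 -4 0 3 0 0 0" --pt "-1 0 0 0 0 0 0"

```text
time: 7.07
ee_pos: [0.507, 0.0551, 0.1309]
orientation: [-180.0, 35.0, 90.1]
wrist_force: [0.3, 1.2, -0.5]
gripper_width: 0.0856
grip_force: 0.2
```

Request:
servo_tool --pt "-1 -4 0 3 0 0 0" --pt "-1 -4 0 3 0 0 0" --pt "-1 -4 0 2.5 0 0 0" --pt "-1 -4 0 3 0 0 0" --pt "-1 -4 0 3 0 0 0"

```text
time: 7.48
ee_pos: [0.5072, 0.0312, 0.1305]
orientation: [180.0, 35.0, 90.1]
wrist_force: [0.2, 0.6, 0.8]
gripper_width: 0.0855
grip_force: 0.4
```

Request:
servo_tool --pt "-1 -4 0 3 0 0 0" --pt "-1 -4 0 3 0 0 0" --pt "-1 -4 0 2.5 0 0 0" --pt "-1 -4 0 3 0 0 0"

```text
time: 7.82
ee_pos: [0.5072, 0.0115, 0.1303]
orientation: [-180.0, 35.0, 90.1]
wrist_force: [0.6, 0.2, 1.3]
gripper_width: 0.0855
grip_force: 0.1
```

```bash
python3 - <<'E'
from h import *
t=snap('top')
cv2.imwrite('pics/tip.png',cv2.resize(t['color'][160:320,150:410],None,fx=2.5,fy=2.5)[:,:,::-1])
E
```

```text
(no output)
```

View pics/tip.png

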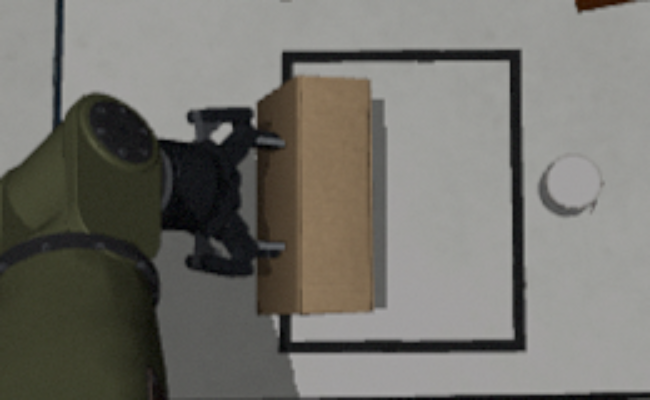

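The carton is tipping evenly: the rear face is visible at crop x 258–302, the top at 302–370, and both fingertips are on it. I'll keep pushing past the balance point.

Request:
servo_tool --pt "-1 -4 0 3 0 0 0" --pt "-1 -4 0 3 0 0 0" --pt "-1 -4 0 2.5 0 0 0"

```text
time: 8.12
ee_pos: [0.5072, -0.0032, 0.1301]
orientation: [-180.0, 35.0, 90.1]
wrist_force: [-0.2, 0.5, 0.6]
gripper_width: 0.0855
grip_force: 0.0
```

Request:
servo_tool --pt "-1 -2 0 1 0 0 0" --pt "-1 0 0 0 0 0 0" --pt "-1 0 0 0 0 0 0" --pt "-1 0 0 0 0 0 0" --pt "-1 0 0 0 0 0 0"

```text
time: 8.53
ee_pos: [0.5073, -0.0048, 0.1305]
orientation: [180.0, 35.0, 90.1]
wrist_force: [0.3, 0.4, 0.5]
gripper_width: 0.0852
grip_force: 0.0
```

```bash
python3 - <<'E'
from h import *
t=snap('top')
cv2.imwrite('pics/tip2.png',cv2.resize(t['color'][160:320,150:410],None,fx=2.5,fy=2.5)[:,:,::-1])
E
```

```text
(no output)
```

View pics/tip2.png

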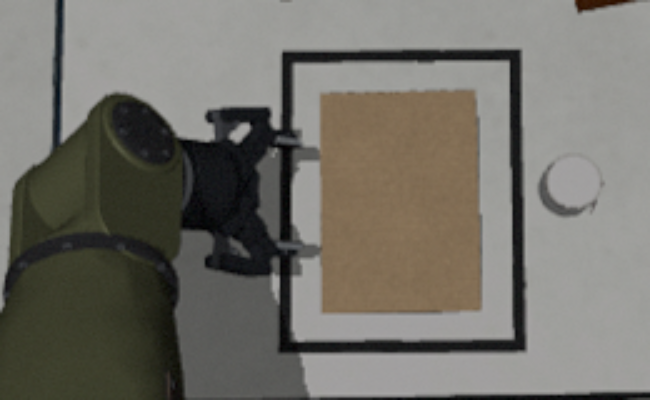

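The carton lies flat at crop (320–480, 90–312), wholly inside the tape, and the jar hasn't moved. I'll back away, let it settle and hand in.

Request:
servo_tool --pt "-1 10 0 -15 0 0 0" --pt "-1 15 0 -20 0 0 0" --pt "-1 15 0 -20 0 0 0" --pt "-1 10 0 -15 0 0 0" --pt "-1 0 0 0 0 0 0"

```text
time: 9.0
ee_pos: [0.5076, 0.0788, 0.1603]
orientation: [179.8, 34.9, 90.2]
wrist_force: [0.5, 0.8, 0.6]
gripper_width: 0.0856
grip_force: 0.0
```

Request:
servo_tool --pt "-1 0 0 0 0 0 0" --pt "-1 0 0 0 0 0 0" --pt "-1 0 0 0 0 0 0" --pt "-1 0 0 0 0 0 0" --pt "-1 0 0 0 0 0 0"

```text
time: 9.42
ee_pos: [0.507, 0.0756, 0.1589]
orientation: [-180.0, 35.0, 90.1]
wrist_force: [0.9, -0.2, 0.0]
gripper_width: 0.0854
grip_force: 0.0
```

```bash
python3 - <<'E'
from h import *
t=snap('top');b=blob(t,kraft(t),311,240)
c=max(cv2.findContours(b,0,1)[0],key=cv2.contourArea)
print([onz(t,*k,.069).round(3).tolist() for k in cv2.boxPoints(cv2.minAreaRect(c))])
print(get_state()['ee_pos'],finish_job())
E
```

```text
[[0.61, -0.029, 0.069], [0.61, -0.18, 0.069], [0.401, -0.178, 0.069], [0.401, -0.032, 0.069]]
the job is handed in; nothing more can be done
[0.50705748 0.07568598 0.15903587] None
```

The carton lies flat on a broad face, wholly inside the tape rectangle with about 28 mm or more to spare on every side; the jar, label roll and tag pack were not touched, and the job was handed in at about 9.5 s.

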